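# Lift the hot lid off the glue warmer with the lid lifter

### The job

The lid of the electric glue warmer is hot: pick up the standing lid lifter, hook it under the strap loop on the lid, find the point along the strap where the lid balances, and lift it off level and without force. Set the lid down gently, fully seated in the round wooden lid rest, then unhook the lifter and stand it upright on the bench top again, clear of the rest and the warmer. Never touch lid or warmer with the gripper, and leave the other things on the bench where they are.

Things in the scene. Friction and masses are not known exactly. Their poses are not given: they have to be found in the camera images.
- lid: round steel lid, hot, 0.45-0.6 kg. Flange 119 mm across, 8 mm thick; round plug 88 mm across reaches 14 mm below it into the warmer's mouth (100 mm wide). Origin: centre of the flange's underside, which lies on the warmer's rim, 70 mm over the bench; z up, y along the strap. Tilting it over 7 degrees spoils the job
- lid_strap (a point): middle of the underside of the lid's strap loop: flat steel 12 mm wide (x), 4 mm thick, along y, 14 mm clear above the flange, 60 mm between its legs. A hidden weight puts the balance point 9-13 mm from here, to +y or -y: lift 3 mm and the heavy side's edge stays down (safe). Hooked within 4 mm of the balance point it hangs level
- rest_top (a point): centre of the top face of the lid rest, a dark turned wooden ring fixed to the bench: 132 mm outside, 100 mm inside, 22 mm high; the lid's plug drops into it and the flange lies on its top face. z up
- warmer: electric glue warmer, fixed: aluminium pot 120 mm across, 70 mm high, on a grey foot 132 mm across with a black dial on its -x side. Origin: centre of its underside on the bench; z up
- lifter: lid lifter, loose, 0.22 kg, stands upright by itself on a cross foot and toe: dark steel C-shaped hook, open to +x, wooden grip on top. Origin: at foot level straight below the grip; z up, x along the toe. Cross foot x -46 to -36, y -30 to +30, 6 mm thick; upright back x -45 to -37, 10 mm wide; top arm z 95 to 103 mm
- lifter_grip (a point): middle of the lifter's wooden grip, 130 mm above its foot, 34 mm long in x, 18 mm thick in y (grasp across y), 52 mm high (z = 103 to 155 mm of the lifter). Axes as the lifter's
- tape_measure_c (a point): bystander, leave alone: pocket tape measure, 66x84x44; point at its middle
- block_c (a point): bystander, leave alone: timber offcut, 60x100x28; point at its middle
- pencil_c (a point): bystander, leave alone: carpenter's pencil, 175 mm long; point at its middle
- lifter_toe (a point): upper face of the lifter's toe straight below the grip, 6 mm above the foot: here the strap should hang. Toe: flat bar 8 mm wide (y), 6 mm thick, running x -40 to +20 mm, with an upturned lip at x 16 to 20, its top 10 mm above the foot. Axes as the lifter's
Things that resemble listed ones, but are neither listed nor needed, are in the scene too. There is more than one size of the part that bears rest_top; the job needs the larger.

How it is judged:
By the outcome, as a careful person would: the job done as asked, in the order asked, and still so for the second after the job is handed in, with the robot touching nothing.
It also fails if it takes over 72 s, if anything falls off the work surface, if the arm or the gripper's body presses on something with over 40 N, if the wrist force passes 120 N, or if a joint passes its speed limit or range.

### The arm

A 6-joint arm with a two-finger parallel gripper is mounted at the origin on a cart in front of the work surface, level with it; the furniture and walls round the work are solid. World frame = base frame: x ahead of the robot, y to its left, z up, the work surface at z = 0. Lengths are in mm, angles in rad, forces in N, time in s.
With the tool pointing down it reaches from about 325 to 775 mm from the base axis. Payload 5.5 kg.
Tool frame: the origin (TCP) lies midway between the tips of the shut fingers; the grasp point (between the pads) lies 19 mm behind it; z points along the fingers, y is the direction in which the jaws open and shut (so a half turn about z gives the same grasp; the last joint's range is limited). The gripper opens to 85 mm and grips with 20 to 120 N. Pads are 22 mm wide; open, the fingers measure 114 mm over their backs; the gripper's body (76 mm by 85 mm) begins 54 mm behind the grasp point. The pads swing forward as they close: fully open they stand 13 mm farther back than shut.
Start: joints at [-1.398, 0.091, 1.231, -0, 1.82, -0.057], TCP at [136.668, -584.242, 231.275] pointing down, gripper open.
Joint ranges: [-2.87, 2.87], [-0.86, 2.18], [0.17, 2.46], [-1.51, 4.65], [0.06, 2.69], [-2.65, 2.65]. Speed limits (rad/s): [2.57, 2.57, 3.01, 3.14, 3.14, 3.14].

### API

Orientations are given as a 3x3 rotation matrix whose columns are the frame's x, y, z axes.
In Python, from station import r gives the robot as it stands. The module is installed in compiled form; this text tells all that it offers.
- The arm moves only by the shell command python3 -m pendant 'ROWS' [FORCE]. ROWS is JSON, a list that holds one entry, the list of rows, each a list of 7 numbers: the shift along the tool's x, y, z in units of 300 mm (1.0 is 300 mm), then the turn, a rotation vector about the tool's x, y, z in units of pi/4 rad (1.0 is pi/4 rad), then the closure in counts, from 0 (fully open) to 255 (shut). A call has 1 to 12 rows; each row is the pose to reach, as a shift and turn from the pose measured when the call began, along the tool's axes at that moment; what a row does not reach only later rows make up. A row lasts 1/12 s, in which the tool goes at most 41.7 mm and 7.16 degrees, less where a joint would pass 70% of its speed; a pose out of reach is approached as far as the arm can. A call with a number of a shift or a turn outside -1 to 1 is refused whole. A call with a gripper value outside its range is refused whole. The fingers move at their own pace and stop on an object; FORCE is the grip in N (left out, the last holds). Time passes only in rows, so rows that repeat a pose let the fingers close. It gives the time, the measured TCP pose, the force and the opening at its end, in the units of the state.
- r.sense(): the state, without advancing time (a new reading comes with each control period).
- r.get_image(name): name is "side" or "top" or "wrist"; returns (picture, depth): 400x640x3 uint8, red, green, blue; 400x640 float32, mm along the optical axis (not along the pixel's ray), 0 where there is no reading.
- r.camera_info(name): a dict with "vertical_fov" (degrees; the focal length in pixels is half the picture's height over the tangent of half this angle, whatever the lens; pixels are square), "cx", "cy" (the principal point, pixels), "D" ([k1, k2, p1, p2, k3] as OpenCV has them; the pictures are not rectified), "rvec" (rotation vector, rad) and "tvec" (3), from world to camera coordinates, as OpenCV has them; the wrist camera has in their place "tool_from_camera" (4x4, takes a point from camera to tool coordinates, whose origin is the TCP and whose axes are the flange's). Camera axes: x right, y down, z forward; pixel columns grow to the right and rows downward; lengths in mm; the calibration is good to about 2 mm. A picture is of the moment at which its call begins: read the wrist's pose just before it. camera_info takes no time and is no camera call.
- r.job_done(): hands the job in, once; it reports no verdict.
Trained networks look in the newest picture that a camera, given by its name, has taken for a name from the list of things; names that differ only in an ending like _2 or _b are one class to them, and where a whole thing is asked for, a point or a joint stands for the part that bears it (a point fixed in the world has none). Each returns a list of dicts, best first, with "score" (0 to 1); they miss things now and then, are a little off and sometimes report something else, mostly with a low value. They report only what shows in the picture. A call takes as long as a camera call. They do not tell look-alikes from the thing itself.
- r.spot_in(camera, query): "extent" ([left, top, right, bottom] in pixels, round what is visible of it).
- r.cut_out(camera, query): "pixels" (400x640 bool, what is visible of it) and "extent" ([left, top, right, bottom] in pixels, round what is visible of it).
- r.landmark_of(camera, query): "location" ([row, column] in pixels: a listed point, or the origin of a listed thing).
The state is a dict: "t": time; "joint_positions": joint angles; "qd": joint speeds; "tau": joint torques, N m; "position": TCP position; "orientation": TCP orientation; "force": force on the tool from outside, world axes, zero at the start; "torque": the same for the moment, N m; "width": finger opening in mm.
Only numpy, scipy, OpenCV 4.12 (cv2) and the standard library are available. Lean on these libraries where they do the work, as an engineer would, in place of code of your own. Each camera call takes 0.05 s, during which the arm holds its last target.

## Working session

There is one attempt and no reset: what is moved stays moved. The work goes in short steps, Python scripts to look and compute and a shell command to move; the robot and the scene stay as the last step left them, time stands still between calls to the robot, and variables do not carry over. Pictures are saved under pics/ and viewed, and the job is handed in when it is done.

```bash
mkdir -p pics; ls; python3 - <<'E'
from station import r
import cv2
s=r.sense()
print({k:(v if not hasattr(v,'round') else v) for k,v in s.items()})
for c in ["top","side","wrist"]:
    im,d=r.get_image(c); cv2.imwrite(f"pics/{c}0.png",im[:,:,::-1]); print(c,r.camera_info(c))
E
```

```text
pics
{'t': 0.0, 'joint_positions': array([-1.39771048e+00,  9.19074255e-02,  1.23187636e+00, -4.60571563e-06,
        1.81980992e+00, -5.66829131e-02]), 'qd': array([-0.0003525 , -0.00019851, -0.00111973, -0.00026877, -0.00037268,
        0.00159209]), 'tau': array([-1.51461874e-03, -4.58724368e+01, -4.18031859e+01, -3.52251909e-04,
        1.14051552e-02, -1.31949466e-05]), 'position': array([ 136.60989489, -583.95365476,  230.12717425]), 'orientation': array([[ 9.73719364e-01,  2.27750914e-01, -3.49023957e-04],
       [ 2.27751155e-01, -9.73717376e-01,  1.97038366e-03],
       [ 1.08905987e-04, -1.99809133e-03, -9.99997998e-01]]), 'force': array([ 0.11159362, -0.3712925 ,  0.69879109]), 'torque': array([-0.00213905, -0.05489001, -0.02366007]), 'width': 85.38765853150211}
top {'vertical_fov': 45.716103997470015, 'cx': 324.57084772435934, 'cy': 199.0279370326767, 'D': array([-0.11931255,  0.        ,  0.        ,  0.        ,  0.        ]), 'rvec': array([ 2.17522671, -2.11094138,  0.2080004 ]), 'tvec': array([-141.83238427,  590.02432051, 1193.02235641])}
side {'vertical_fov': 43.92714280436277, 'cx': 316.64978189433975, 'cy': 195.28963162195885, 'D': array([-0.0802951,  0.       ,  0.       ,  0.       ,  0.       ]), 'rvec': array([ 0.35107016, -2.43183878,  1.68613272]), 'tvec': array([ 535.20182232,  193.5237299 , 1234.8040384 ])}
wrist {'vertical_fov': 69.52730837112605, 'cx': 323.45059366703197, 'cy': 198.2725495857252, 'D': array([-0.03037557,  0.        ,  0.        ,  0.        ,  0.        ]), 'tool_from_camera': array([[-1.47371226e-03, -9.52944411e-01, -3.03141515e-01,
         7.79751535e+01],
       [ 9.99998909e-01, -1.43442106e-03, -3.52268231e-04,
         2.04012277e-01],
       [-9.91405321e-05, -3.03141704e-01,  9.52945485e-01,
        -1.43093763e+02],
       [ 0.00000000e+00,  0.00000000e+00,  0.00000000e+00,
         1.00000000e+00]])}
```

View pics/top0.png

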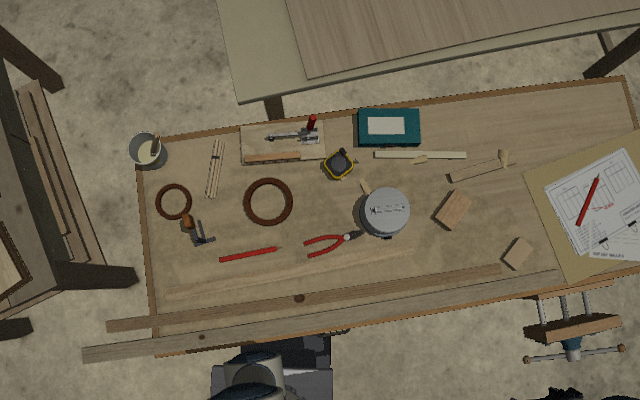

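View pics/side0.png

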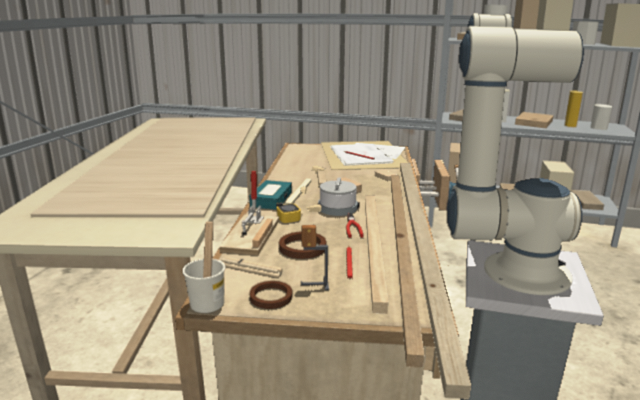

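View pics/wrist0.png

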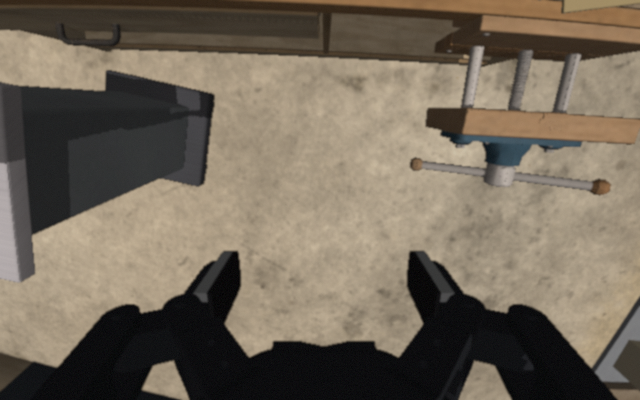

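```bash
cat > h.py <<'E'
from station import r
import numpy as np, cv2
def K(ci):
    f=200/np.tan(np.radians(ci["vertical_fov"])/2); return np.array([[f,0,ci["cx"]],[0,f,ci["cy"]],[0,0,1.]])
def cam(c,s=None):
    ci=r.camera_info(c)
    if c=="wrist":
        s=s or r.sense(); T=np.eye(4);T[:3,:3]=s["orientation"];T[:3,3]=s["position"]; T=T@np.array(ci["tool_from_camera"])
    else:
        R=cv2.Rodrigues(np.array(ci["rvec"]))[0]; T=np.eye(4);T[:3,:3]=R.T;T[:3,3]=-R.T@np.array(ci["tvec"])
    return K(ci),np.array(ci["D"]),T
def ray(c,u,v,s=None):
    k,D,T=cam(c,s); p=cv2.undistortPoints(np.array([[[u,v]]],float),k,D)[0,0]
    return T[:3,3],T[:3,:3]@np.array([p[0],p[1],1.])
def atz(c,u,v,z,s=None):
    o,d=ray(c,u,v,s); return o+d*(z-o[2])/d[2]
def proj(c,P,s=None):
    k,D,T=cam(c,s); P=np.atleast_2d(P).astype(float); Ti=np.linalg.inv(T)
    return cv2.projectPoints(P@Ti[:3,:3].T+Ti[:3,3],np.zeros(3),np.zeros(3),k,D)[0][:,0]
def cloud(c,d,s=None,mask=None):
    k,D,T=cam(c,s); m=(d>0) if mask is None else (d>0)&mask
    v,u=np.nonzero(m); p=cv2.undistortPoints(np.stack([u,v],1)[:,None].astype(float),k,D)[:,0]
    P=np.c_[p,np.ones(len(p))]*d[v,u][:,None]
    return P@T[:3,:3].T+T[:3,3],u,v
def save(n,im,box=None,scale=1):
    if box: im=im[box[1]:box[3],box[0]:box[2]]
    im=cv2.resize(im,None,fx=scale,fy=scale,interpolation=cv2.INTER_CUBIC); cv2.imwrite("pics/"+n,im[:,:,::-1])
E
python3 - <<'E'
from h import *
np.set_printoptions(precision=1,suppress=True)
for c in ["top","side"]:
    im,d=r.get_image(c)
    for q in ["lid","lid_strap","rest_top","warmer","lifter","lifter_grip","lifter_toe","tape_measure_c","block_c","pencil_c"]:
        for o in r.landmark_of(c,q)[:3]:
            v,u=o["location"]; z={"lid":70,"lid_strap":92,"rest_top":22,"lifter_grip":130,"lifter_toe":6,"tape_measure_c":22,"block_c":14}.get(q,0)
            print(c,q,round(o["score"],2),np.array([u,v]),atz(c,u,v,z))
    P,u,v=cloud(c,d)
    if c=="top":
        save("top_crop.png",im,(140,140,440,280),2.6)
        m=(P[:,2]>15)&(P[:,2]<400)
        for nm,b in [("lifter",(180,210,220,250)),("warmer",(355,180,415,240)),("ring",(240,175,297,230)),("sring",(150,180,194,222))]:
            k=m&(u>=b[0])&(u<b[2])&(v>=b[1])&(v<b[3]); Q=P[k]; print(nm,len(Q),Q.min(0),Q.max(0),Q.mean(0))
    else: save("side_crop.png",im,(200,150,420,320),3.5)
print(r.sense()["t"])
E
```

```text
top lid 0.79 [385.7 211.6] [ 563.  -282.8   70. ]
top lid_strap 0.94 [387.7 206.3] [ 573.5 -284.5   92. ]
top rest_top 0.87 [269.5 200.9] [589.3  22.9  22. ]
top rest_top 0.59 [169.3 199. ] [585.7 294.5  22. ]
top rest_top 0.16 [380.5 213.6] [ 564.3 -276.1   22. ]
top warmer 0.65 [382.3 214.2] [ 566.  -284.2    0. ]
top warmer 0.57 [451.9 207.6] [ 590.2 -478.6    0. ]
top warmer 0.36 [199.7 223.5] [524.6 212.1   0. ]
top lifter 0.65 [199.4 225.3] [519.7 212.6   0. ]
top lifter_grip 0.64 [187.6 222. ] [512.9 210.7 130. ]
top lifter_grip 0.52 [200.1 225.2] [506.1 179.3 130. ]
top lifter_grip 0.5 [453.2 209.6] [ 564.2 -443.1  130. ]
top lifter_toe 0.75 [199.6 225.2] [519.3 210.6   6. ]
top tape_measure_c 0.96 [341.4 160.8] [ 706.5 -167.7   22. ]
top block_c 0.97 [453.1 208.6] [ 585.3 -477.8   14. ]
top pencil_c 0.71 [251.8 252.7] [450.5  66.1   0. ]
lifter 276 [471.5 188.9  15.1] [558.  263.4 161.1] [506.8 207.3 112.4]
warmer 2082 [ 498.7 -345.    15.1] [ 656.1 -211.2  102.9] [ 565.6 -277.    69.2]
ring 806 [526.3 -37.9  15.2] [652.7  94.   30.4] [589.1  27.7  22.4]
sring 405 [511.6 199.8  15. ] [628.5 334.6 161.1] [567.6 270.7  45.5]
side lid 0.63 [337.9 189.3] [ 565.7 -269.9   70. ]
side lid_strap 0.57 [337.8 183.1] [ 565.8 -267.5   92. ]
side rest_top 0.78 [301.8 242.4] [587.9  40.9  22. ]
side rest_top 0.75 [270.  292.8] [576.8 305.6  22. ]
side warmer 0.56 [336.8 208.9] [ 569.1 -273.2    0. ]
side warmer 0.21 [286.2 215.3] [ 710.3 -174.7    0. ]
side lifter 0.63 [304.8 286.9] [521.1 224.3   0. ]
side lifter_grip 0.73 [311.4 282.7] [447.3 411.9 130. ]
side lifter_grip 0.71 [308.1 232.5] [520.5 197.7 130. ]
side lifter_toe 0.71 [307.4 282.5] [518.2 212.9   6. ]
side tape_measure_c 0.84 [285.5 210.6] [ 707.2 -160.9   22. ]
side block_c 0.64 [344.7 182.7] [ 596.1 -497.8   14. ]
side pencil_c 0.68 [349.4 262.3] [447.2  74.9   0. ]
1.25
```

View pics/top_crop.png

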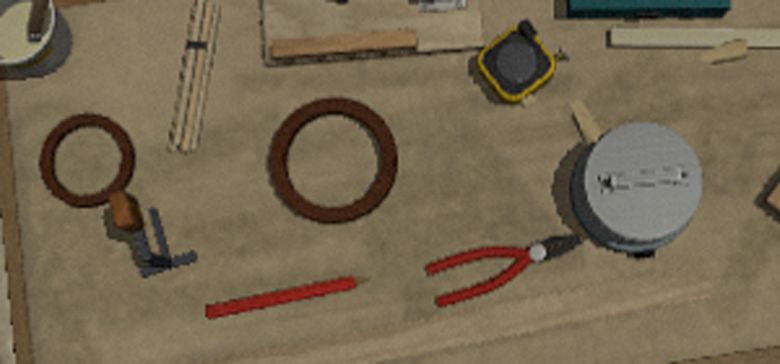

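View pics/side_crop.png

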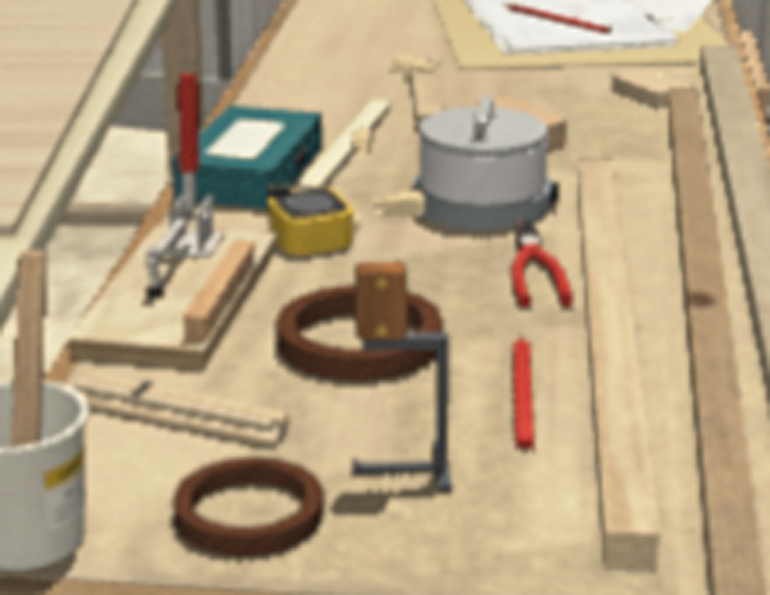

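Candidates (top picture):
- Rest: ring (269,201), about 132 mm across, against the smaller ring (173,201). I choose the larger.
- Lifter: the C-hook with the wooden grip at (187,222). The toggle clamp at (290,135) and the brush and mallet bits are not it.
- Lid: on the pot at (385,210). The pot at (148,150) is only a can.

First I'll look at the lid close up on the way.

```bash
python3 -m pendant '[[[0.8,-0.33,0,0,0,0,0],[0.8,-0.33,0,0,0,0,0],[0.8,-0.33,0,0,0,0,0],[0.8,-0.33,0,0,0,0,0],[0.8,-0.33,0,0,0,0,0],[0.8,-0.33,0,0,0,0,0],[0.8,-0.33,0,0,0,0,0]]]' 30
python3 -m pendant '[[[0.8,-0.33,0,0,0,0,0],[0.8,-0.33,0,0,0,0,0],[0.8,-0.33,0,0,0,0,0],[0.8,-0.33,0,0,0,0,0],[0.8,-0.33,0,0,0,0,0],[0.8,-0.33,0,0,0,0,0],[0.8,-0.33,0,0,0,0,0],[0.8,-0.33,0,0,0,0,0]]]'
cat > look.py <<'E'
from h import *
import sys
np.set_printoptions(precision=2,suppress=True)
s=r.sense(); im,d=r.get_image("wrist"); n=sys.argv[1]
save(n+".png",im); np.savez("pics/"+n+".npz",im=im,d=d,p=s["position"],o=s["orientation"])
print(s["t"],s["position"],s["force"],s["width"]); print(s["orientation"])
E
python3 look.py lid1
```

```text
t: 1.83
position: [352.0, -429.5, 231.6]
orientation: [[0.972, 0.233, 0.002], [0.233, -0.972, 0.001], [0.003, -0.001, -1.0]]
force: [0.3, 0.4, 0.3]
width: 85.3
t: 2.5
position: [564.7, -274.8, 231.3]
orientation: [[0.971, 0.238, 0.002], [0.238, -0.971, 0.002], [0.002, -0.002, -1.0]]
force: [-0.9, 0.6, -0.6]
width: 85.4
2.5 [ 564.69 -274.78  231.3 ] [-0.88  0.62 -0.57] 85.41302564120807
[[ 0.97  0.24  0.  ]
 [ 0.24 -0.97  0.  ]
 [ 0.   -0.   -1.  ]]
```

View pics/lid1.png

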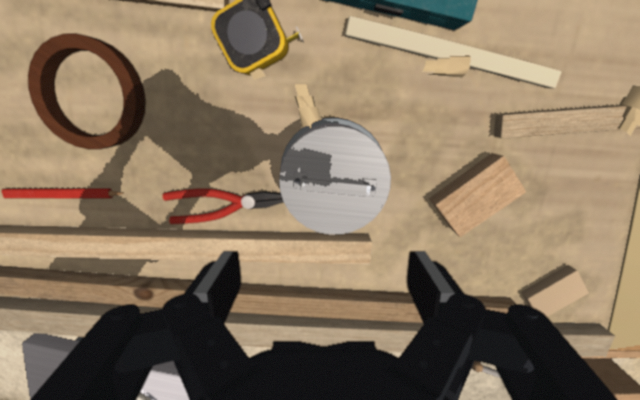

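```bash
python3 - <<'E'
from h import *
np.set_printoptions(precision=1,suppress=True)
z=np.load("pics/lid1.npz"); s=dict(position=z["p"],orientation=z["o"])
P,u,v=cloud("wrist",z["d"],s)
m=(P[:,2]>60)&(np.hypot(P[:,0]-565,P[:,1]+278)<90)
h,e=np.histogram(P[m][:,2],np.arange(60,120,2)); print([(int(a),int(b)) for a,b in zip(e,h) if b])
fl=m&(P[:,2]>72)&(P[:,2]<84); Q=P[fl]
(c,rad)=cv2.minEnclosingCircle(Q[:,:2].astype(np.float32)); print("circle",c,rad, Q[:,2].mean())
t=m&(P[:,2]>90)&(P[:,2]<104)&(v<260); Q=P[t]; print(len(Q)); 
(c,wh,a)=cv2.minAreaRect(Q[:,:2].astype(np.float32)); print(c,wh,a, np.median(Q[:,2]))
w,V=np.linalg.eigh(np.cov(Q[:,:2].T)); print(V[:,1],np.degrees(np.arctan2(-V[0,1],V[1,1])),u[t].min(),u[t].max(),v[t].min(),v[t].max())
print([ (o["score"],o["location"]) for o in r.landmark_of("wrist","lid_strap")])
E
```

```text
[(60, 2), (62, 11), (64, 5), (66, 13), (68, 35), (70, 12), (72, 7), (74, 12), (76, 1710), (78, 6452), (80, 367), (82, 65), (84, 13), (86, 5), (88, 4), (90, 7), (92, 13), (94, 206), (96, 603), (98, 17)]
circle (568.4296875, -286.0182189941406) 59.547088623046875 78.65278778893597
846
(568.3212280273438, -285.9596252441406) (12.589378356933594, 69.93802642822266) 7.798683166503906 96.50655253382851
[-0.1  1. ] 7.907648738589368 301 370 177 196
[(0.97, [185.1, 332.0])]
```

```bash
python3 -m pendant '[[[0.09,-0.82,-0.03,0,0,0,0],[0.09,-0.82,-0.03,0,0,0,0],[0.09,-0.82,-0.03,0,0,0,0],[0.09,-0.82,-0.03,0,0,0,0],[0.09,-0.82,-0.03,0,0,0,0],[0.09,-0.82,-0.03,0,0,0,0],[0.09,-0.82,-0.03,0,0,0,0]]]' 
python3 -m pendant '[[[0.09,-0.82,-0.03,0,0,0,0],[0.09,-0.82,-0.03,0,0,0,0],[0.09,-0.82,-0.03,0,0,0,0],[0.09,-0.82,-0.03,0,0,0,0],[0.09,-0.82,-0.03,0,0,0,0],[0.09,-0.82,-0.03,0,0,0,0],[0.09,-0.82,-0.03,0,0,0,0],[0.09,-0.82,-0.03,0,0,0,0]]]'
python3 look.py lif1
```

```text
t: 3.18
position: [529.6, -28.0, 242.6]
orientation: [[0.971, 0.238, 0.003], [0.238, -0.971, 0.003], [0.004, -0.002, -1.0]]
force: [-0.8, 0.4, 0.5]
width: 85.5
t: 3.85
position: [497.2, 217.3, 252.4]
orientation: [[0.971, 0.239, 0.004], [0.239, -0.971, 0.002], [0.004, -0.001, -1.0]]
force: [-0.2, -1.1, 0.2]
width: 85.2
3.85 [497.21 217.3  252.39] [-0.21 -1.14  0.21] 85.16201946799359
[[ 0.97  0.24  0.  ]
 [ 0.24 -0.97  0.  ]
 [ 0.   -0.   -1.  ]]
```

View pics/lif1.png

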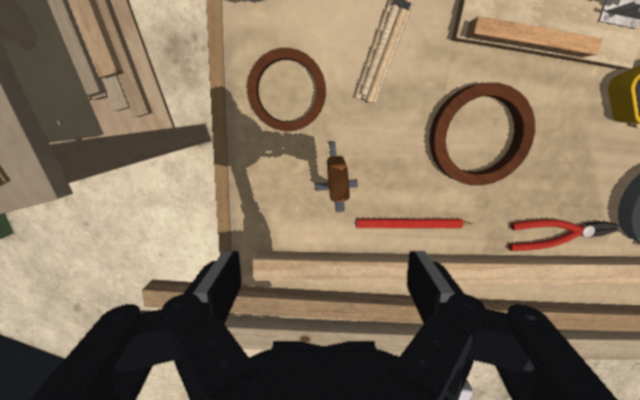

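```bash
python3 - <<'E'
from h import *
np.set_printoptions(precision=1,suppress=True)
z=np.load("pics/lif1.npz"); s=dict(position=z["p"],orientation=z["o"])
P,u,v=cloud("wrist",z["d"],s)
box=(u>305)&(u<365)&(v>135)&(v<215)
t=box&(P[:,2]>150)&(P[:,2]<165); Q=P[t]; print(len(Q),cv2.minAreaRect(Q[:,:2].astype(np.float32)),np.median(Q[:,2]))
w,V=np.linalg.eigh(np.cov(Q[:,:2].T)); print("grip axis yaw",np.degrees(np.arctan(V[1,1]/V[0,1])))
for lo,hi in[(3,11),(90,106)]:
    t=box&(P[:,2]>lo)&(P[:,2]<hi);Q=P[t]; print(lo,len(Q),Q.min(0),Q.max(0))
    if lo==3:
        for a,b,c in Q[::6]: print((int(a),int(b),round(c,1)),end=" ")
# rings
for nm,b in [("big",(425,75,542,192)),("small",(240,40,332,138))]:
    t=(u>b[0])&(u<b[2])&(v>b[1])&(v<b[3])&(P[:,2]>18)&(P[:,2]<28); Q=P[t]
    print(nm,cv2.minEnclosingCircle(Q[:,:2].astype(np.float32)),np.median(Q[:,2]))
im=z["im"]; save("lif_crop.png",im,(290,120,390,230),5)
for o in r.landmark_of("wrist","lifter_grip"):print("grip",o["score"],atz("wrist",o["location"][1],o["location"][0],130,s))
for o in r.landmark_of("wrist","lifter_toe"):print("toe",o["score"],atz("wrist",o["location"][1],o["location"][0],6,s))
E
```

```text
759 ((514.88623046875, 208.33863830566406), (33.78956985473633, 18.08722686767578), 19.387025833129883) 155.08626350307614
grip axis yaw 19.87913609267136
3 244 [462.5 165.6   3.1] [534.1 223.3  10.8]
(531, 218, np.float64(4.2)) (532, 211, np.float64(8.6)) (531, 210, np.float64(9.2)) (529, 209, np.float64(5.5)) (528, 209, np.float64(5.1)) (527, 208, np.float64(5.8)) (526, 208, np.float64(6.8)) (525, 208, np.float64(7.1)) (523, 208, np.float64(6.5)) (522, 207, np.float64(6.7)) (521, 207, np.float64(7.5)) (519, 206, np.float64(6.5)) (518, 206, np.float64(6.5)) (517, 204, np.float64(5.4)) (488, 172, np.float64(3.1)) (487, 175, np.float64(7.3)) (489, 167, np.float64(7.7)) (487, 171, np.float64(7.1)) (475, 211, np.float64(4.8)) (484, 174, np.float64(5.9)) (486, 166, np.float64(6.0)) (472, 216, np.float64(6.4)) (474, 208, np.float64(6.7)) (483, 171, np.float64(6.9)) (470, 221, np.float64(7.3)) (472, 213, np.float64(7.0)) (481, 176, np.float64(6.7)) (483, 168, np.float64(6.7)) (469, 218, np.float64(6.7)) (471, 210, np.float64(6.5)) (480, 173, np.float64(6.4)) (482, 165, np.float64(6.4)) (468, 215, np.float64(6.6)) (470, 207, np.float64(7.4)) (479, 171, np.float64(5.7)) (466, 217, np.float64(7.0)) (468, 209, np.float64(6.9)) (464, 220, np.float64(7.0)) (466, 212, np.float64(6.7)) (462, 221, np.float64(5.7)) (464, 213, np.float64(6.2)) 90 97 [471.4 189.1 101.7] [484.3 201.1 104.9]
big ((589.341064453125, 26.72090721130371), 66.66493225097656) 22.37450312255882
small ((581.9467163085938, 286.13134765625), 48.75872039794922) 18.276781446092684
grip 0.67 [513.2 210.  130. ]
toe 0.77 [510.  209.8   6. ]
```

View pics/lif_crop.png

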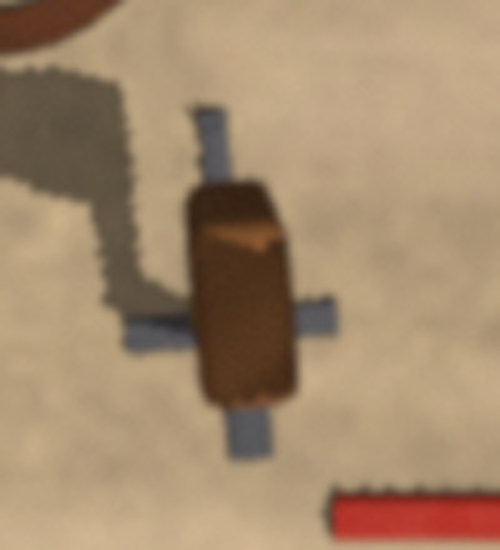

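```bash
python3 -m pendant '[[[0.05,0.043,0,0,0,-0.122,0],[0.05,0.043,0,0,0,-0.122,0],[0.05,0.043,0.1,0,0,-0.122,0],[0.05,0.043,0.2,0,0,-0.122,0],[0.05,0.043,0.3,0,0,-0.122,0],[0.05,0.043,0.38,0,0,-0.122,0],[0.05,0.043,0.44,0,0,-0.122,0],[0.05,0.043,0.468,0,0,-0.122,0],[0.05,0.043,0.468,0,0,-0.122,0],[0.05,0.043,0.468,0,0,-0.122,0]]]' 
python3 look.py lif2
```

```text
t: 4.83
position: [516.4, 205.4, 112.6]
orientation: [[0.946, 0.325, 0.004], [0.325, -0.946, 0.002], [0.005, -0.001, -1.0]]
force: [1.0, -0.2, 0.7]
width: 85.5
4.8333 [516.4  205.42 112.63] [ 0.99 -0.16  0.71] 85.54385702775255
[[ 0.95  0.33  0.  ]
 [ 0.33 -0.95  0.  ]
 [ 0.   -0.   -1.  ]]
```

View pics/lif2.png

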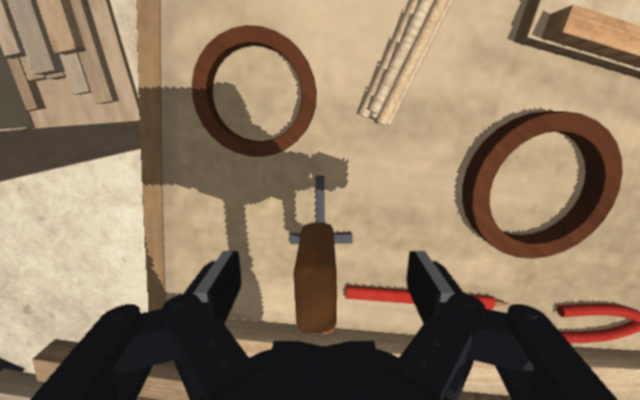

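```bash
python3 - <<'E'
from h import *
np.set_printoptions(precision=1,suppress=True)
z=np.load("pics/lif2.npz"); s=dict(position=z["p"],orientation=z["o"])
P,u,v=cloud("wrist",z["d"],s); L=(P-z["p"])@z["o"]
b=(u>285)&(u<350)&(v>170)&(v<335)
for nm,lo,hi in[("top",-60,-35),("toe",100,111)]:
    t=b&(L[:,2]>lo)&(L[:,2]<hi); Q=L[t]; print(nm,len(Q),cv2.minAreaRect(Q[:,:2].astype(np.float32)),np.median(Q,0),Q.min(0),Q.max(0))
t=b&(L[:,2]>100)&(L[:,2]<111)&(v<225);Q=L[t];print(np.polyfit(Q[:,0],Q[:,1],1),Q.min(0),Q.max(0))
E
```

```text
top 3018 ((0.3720130920410156, -3.5720481872558594), (18.307971954345703, 34.66797637939453), 89.54048919677734) [  3.6  -3.2 -42.3] [-17.  -12.7 -44.4] [ 17.7   5.7 -35. ]
toe 1071 ((-64.9120864868164, -2.8685874938964844), (171.8505096435547, 68.42456817626953), 2.4267091751098633) [-37.9  -1.2 106.1] [-152.1  -40.1  100.1] [ 22.   27.7 111. ]
[-0.  -3.2] [-28.6 -32.3 101.2] [ 22.   22.9 111. ]
```

```bash
python3 -m pendant '[[[0,-0.012,0,0,0,0,0],[0,-0.012,0,0,0,0,0],[0,-0.012,0,0,0,0,120],[0,-0.012,0,0,0,0,255],[0,-0.012,0,0,0,0,255],[0,-0.012,0,0,0,0,255],[0,-0.012,0,0,0,0,255],[0,-0.012,0,0,0,0,255],[0,-0.012,0,0,0,0,255],[0,-0.012,0,0,0,0,255]]]' 60
python3 -m pendant '[[[0,0,0,0,0,0,255],[0,0,0,0,0,0,255],[0,0,0,0,0,0,255],[0,0,0,0,0,0,255]]]' 
python3 look.py g1
```

```text
t: 5.72
position: [515.8, 209.2, 113.7]
orientation: [[0.946, 0.325, 0.006], [0.325, -0.946, 0.003], [0.007, -0.001, -1.0]]
force: [0.4, -0.6, 0.8]
width: 17.2
t: 6.05
position: [515.9, 209.2, 113.7]
orientation: [[0.946, 0.325, 0.006], [0.325, -0.946, 0.003], [0.007, -0.001, -1.0]]
force: [1.1, -1.2, 0.6]
width: 17.7
6.05 [515.86 209.17 113.71] [ 1.07 -1.18  0.59] 17.684657103136356
[[ 0.95  0.33  0.01]
 [ 0.33 -0.95  0.  ]
 [ 0.01 -0.   -1.  ]]
```

View pics/g1.png

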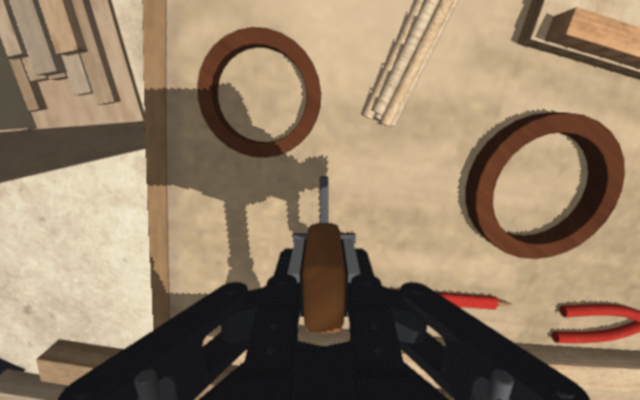

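```bash
python3 -m pendant '[[[0,0,-0.03,0,0,0,255],[0,0,-0.1,0,0,0,255],[0,0,-0.2,0,0,0,255],[0,0,-0.3,0,0,0,255],[0,0,-0.37,0,0,0,255],[0,0,-0.4,0,0,0,255],[0,0,-0.4,0,0,0,255],[0,0,-0.4,0,0,0,255]]]' 
python3 -m pendant '[[[-0.01,0.03,0,0,0,0.02,255],[-0.03,0.08,0,0,0,0.05,255],[-0.07,0.18,0,0,0,0.1,255],[-0.11,0.28,0,0,0,0.15,255],[-0.15,0.38,0,0,0,0.2,255],[-0.19,0.48,0,0,0,0.24,255],[-0.23,0.58,0,0,0,0.246,255],[-0.27,0.68,0,0,0,0.246,255],[-0.29,0.75,0,0,0,0.246,255],[-0.307,0.785,0,0,0,0.246,255],[-0.307,0.785,0,0,0,0.246,255]]]' 
python3 look.py t1
```

```text
t: 6.77
position: [515.0, 208.9, 232.9]
orientation: [[0.946, 0.325, 0.005], [0.325, -0.946, 0.003], [0.006, -0.001, -1.0]]
force: [-0.0, 0.6, -2.6]
width: 17.5
t: 7.68
position: [503.5, -46.2, 230.1]
orientation: [[0.991, 0.134, 0.002], [0.134, -0.991, 0.002], [0.002, -0.002, -1.0]]
force: [-0.4, 0.6, -2.3]
width: 17.2
7.6833 [503.54 -46.24 230.14] [-0.38  0.56 -2.34] 17.23262133013105
[[ 0.99  0.13  0.  ]
 [ 0.13 -0.99  0.  ]
 [ 0.   -0.   -1.  ]]
```

View pics/t1.png

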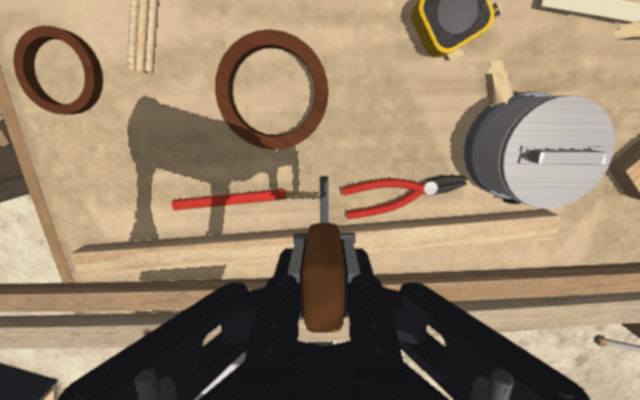

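```bash
python3 -m pendant '[[[-0.01,0.03,0,0,0,0,255],[-0.02,0.1,0,0,0,0,255],[-0.035,0.2,0,0,0,0,255],[-0.05,0.3,0,0,0,0,255],[-0.07,0.4,0,0,0,0,255],[-0.09,0.5,0,0,0,0,255],[-0.11,0.6,0,0,0,0,255],[-0.125,0.7,0,0,0,0,255],[-0.14,0.78,0,0,0,0,255],[-0.143,0.822,0,0,0,0,255],[-0.143,0.822,0,0,0,0,255],[-0.143,0.822,0,0,0,0,255]]]' 
python3 look.py t2
cat > ana.py <<'E'
from h import *
import sys
np.set_printoptions(precision=2,suppress=True)
z=np.load(f"pics/{sys.argv[1]}.npz"); s=dict(position=z["p"],orientation=z["o"])
zs=float(sys.argv[2]) if len(sys.argv)>2 else 96.  # strap top nominal
P,u,v=cloud("wrist",z["d"],s); L=(P-z["p"])@z["o"]
t=(L[:,0]>13)&(L[:,0]<26)&(abs(L[:,1])<10)&(L[:,2]>98)&(L[:,2]<114); print("toe/lip tool",len(L[t]),np.median(L[t],0),L[t].min(0),L[t].max(0))
t=(abs(P[:,2]-zs)<4)&(v<230); 
Q=P[t]; Ql=L[t]
if len(Q)>50:
    print("strap tool",len(Q),cv2.minAreaRect(Ql[:,:2].astype(np.float32)),"medz",np.median(Q[:,2]),np.median(Ql[:,2]),Ql.min(0),Ql.max(0))
    w,V=np.linalg.eigh(np.cov(Q[:,:2].T)); print("strap world",cv2.minAreaRect(Q[:,:2].astype(np.float32))[:2],"yaw",np.degrees(np.arctan2(-V[0,1]*np.sign(V[1,1]),abs(V[1,1]))))
t=(abs(P[:,2]-zs+18)<5)&(v<230); Q=P[t]; Q=Q[np.hypot(*(Q[:,:2]-[float(sys.argv[3]),float(sys.argv[4])]).T)<57] if len(sys.argv)>4 else Q[np.hypot(Q[:,0]-568.4,Q[:,1]+286)<57]
A=np.c_[Q-Q.mean(0)]; 
for _ in range(3):
    n=np.linalg.svd(A-A.mean(0),full_matrices=False)[2][2]; n*=np.sign(n[2]); e=(A-A.mean(0))@n; A=A[abs(e)<2.5*e.std()+.1]
print("flange n",len(Q),n,"tilt deg",np.degrees(np.arccos(n[2])),"z",Q[:,2].mean())
E
python3 ana.py t2
```

```text
t: 8.73
position: [494.8, -294.2, 229.0]
orientation: [[0.991, 0.135, 0.002], [0.135, -0.991, 0.005], [0.002, -0.005, -1.0]]
force: [0.8, 0.6, -2.6]
width: 17.2
8.7333 [ 494.79 -294.18  229.03] [ 0.79  0.57 -2.58] 17.22453421040632
[[ 0.99  0.14  0.  ]
 [ 0.14 -0.99  0.  ]
 [ 0.   -0.   -1.  ]]
toe/lip tool 63 [ 17.27   0.59 103.92] [ 13.02  -3.02 102.07] [ 18.58   4.2  112.26]
strap tool 1061 ((73.88500213623047, 2.5701370239257812), (11.622834205627441, 70.231201171875), 0.08079147338867188) medz 96.40263548815284 132.7794993531361 [ 68.08 -32.55 130.31] [ 79.74  37.69 134.9 ]
strap world ((568.5620727539062, -286.08648681640625), (11.62165641784668, 70.22633361816406)) yaw 7.695622909198224
flange n 9947 [ 0. -0.  1.] tilt deg 0.032072866122935105 z 78.59171338097131
```

View pics/t2.png

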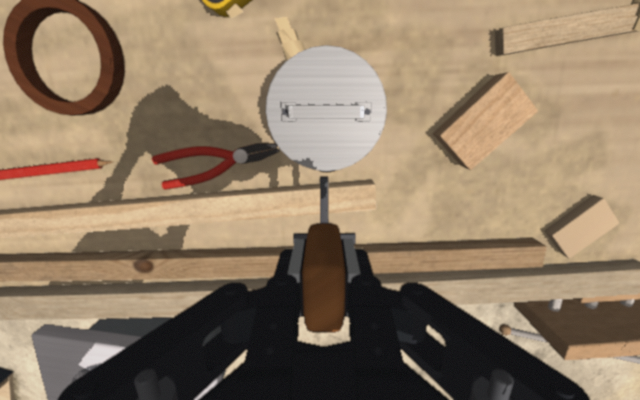

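```bash
python3 -m pendant '[[[-0.02,0.007,0.03,0,0,0,255],[-0.02,0.007,0.07,0,0,0,255],[-0.02,0.007,0.1,0,0,0,255],[-0.02,0.007,0.115,0,0,0,255],[-0.02,0.007,0.115,0,0,0,255],[-0.02,0.007,0.115,0,0,0,255]]]' 
python3 look.py t3; python3 ana.py t3
python3 - <<'E'
from h import *
z=np.load("pics/t3.npz"); save("t3c.png",z["im"],(220,40,440,260),3)
im,d=r.get_image("side"); save("side3.png",im,(280,130,400,230),6)
E
```

```text
t: 9.28
position: [489.4, -295.8, 194.4]
orientation: [[0.991, 0.137, 0.001], [0.137, -0.991, 0.005], [0.002, -0.005, -1.0]]
force: [0.6, -0.5, -2.4]
width: 17.6
9.2833 [ 489.4  -295.78  194.4 ] [ 0.58 -0.51 -2.41] 17.58008287872497
[[ 0.99  0.14  0.  ]
 [ 0.14 -0.99  0.01]
 [ 0.   -0.   -1.  ]]
toe/lip tool 61 [ 17.23   0.58 103.91] [ 13.37  -3.02 102.08] [ 18.5    4.23 112.82]
strap tool 1386 ((50.269264221191406, 1.7507247924804688), (70.69389343261719, 70.25702667236328), 0.1063394695520401) medz 96.4032331982331 98.17994977381707 [ 14.93 -33.33  95.78] [ 85.66  36.93 102.41]
strap world ((539.5866088867188, -290.11236572265625), (70.68956756591797, 70.2535171508789)) yaw 8.118877592059851
flange n 12996 [ 0. -0.  1.] tilt deg 0.029172240754964076 z 78.59892097268897
```

View pics/t3c.png

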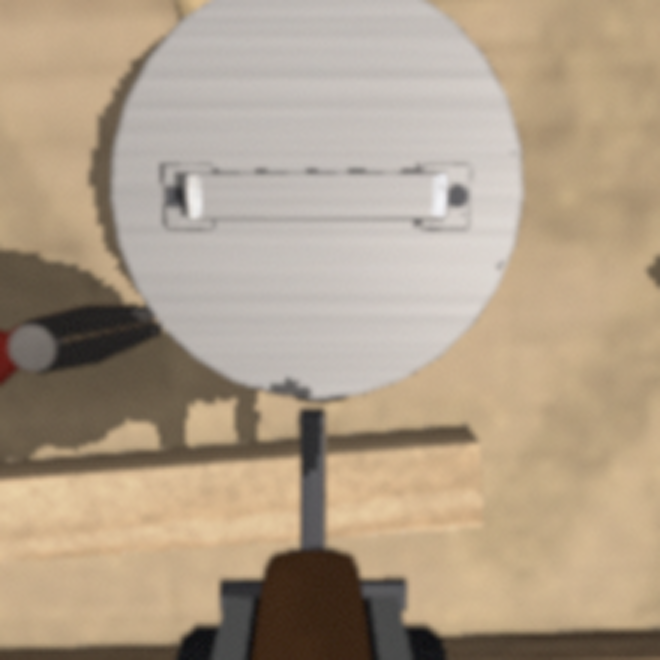

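View pics/side3.png

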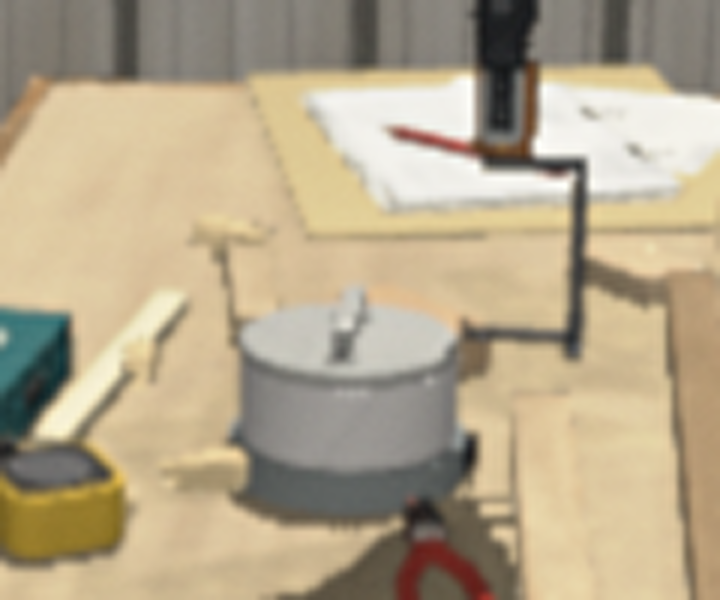

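```bash
python3 -m pendant '[[[0.03,0.002,0,0,0,0,255],[0.08,0.002,0,0,0,0,255],[0.12,0.002,0,0,0,0,255],[0.15,0.002,0,0,0,0,255],[0.15,0.002,0,0,0,0,255]]]' 
python3 look.py t4; python3 ana.py t4
```

```text
t: 9.8
position: [536.0, -290.3, 195.5]
orientation: [[0.99, 0.138, 0.004], [0.138, -0.99, 0.004], [0.004, -0.004, -1.0]]
force: [-0.1, -0.3, -1.6]
width: 17.4
9.8 [ 536.03 -290.26  195.46] [-0.13 -0.29 -1.62] 17.424810456628645
[[ 0.99  0.14  0.  ]
 [ 0.14 -0.99  0.  ]
 [ 0.   -0.   -1.  ]]
toe/lip tool 68 [ 17.32   0.58 103.65] [ 13.03  -8.91 100.77] [ 25.98   4.23 112.71]
strap tool 1253 ((26.514118194580078, 0.6134834289550781), (70.22010040283203, 23.714323043823242), 89.85514831542969) medz 96.3835289108251 99.21270556753277 [ 14.66 -34.51  97.21] [ 38.45  35.71 103.51]
strap world ((562.7334594726562, -286.7773132324219), (23.69631004333496, 70.22037506103516)) yaw 7.903103014712383
flange n 10580 [ 0. -0.  1.] tilt deg 0.05796116982110487 z 78.58021149598913
```

```bash
python3 -m pendant '[[[0,0,0.005,0,0,0,255],[0,0,0.005,0,0,0,255],[0.03,0,0.005,0,0,0,255],[0.06,0,0.005,0,0,0,255],[0.09,0,0.005,0,0,0,255],[0.109,0,0.005,0,0,0,255],[0.109,0,0.005,0,0,0,255],[0.109,0,0.005,0,0,0,255]]]' 
python3 look.py t5; python3 ana.py t5
python3 - <<'E'
from h import *
z=np.load("pics/t5.npz"); save("t5c.png",z["im"],(220,80,440,300),3)
im,d=r.get_image("side"); save("side5.png",im,(280,130,400,230),6)
E
```

```text
t: 10.52
position: [567.9, -285.8, 193.7]
orientation: [[0.99, 0.138, 0.002], [0.138, -0.99, 0.004], [0.003, -0.004, -1.0]]
force: [-0.4, -0.3, -2.5]
width: 17.3
10.5167 [ 567.89 -285.77  193.69] [-0.39 -0.33 -2.53] 17.304735620857617
[[ 0.99  0.14  0.  ]
 [ 0.14 -0.99  0.  ]
 [ 0.   -0.   -1.  ]]
toe/lip tool 71 [ 17.49   0.58 104.25] [ 13.21  -6.71 102.16] [ 25.99   6.95 113.99]
strap tool 1032 ((0.6374721527099609, 0.9445648193359375), (11.826637268066406, 69.55823516845703), 0.3844437301158905) medz 96.49612106717044 97.18718027931055 [ -5.15 -33.87  95.26] [  6.77  35.75 101.37]
strap world ((568.85009765625, -286.1811218261719), (11.828255653381348, 69.55050659179688)) yaw 7.945218856655485
flange n 8357 [0. 0. 1.] tilt deg 0.029125851415709957 z 78.65233145571244
```

View pics/t5c.png

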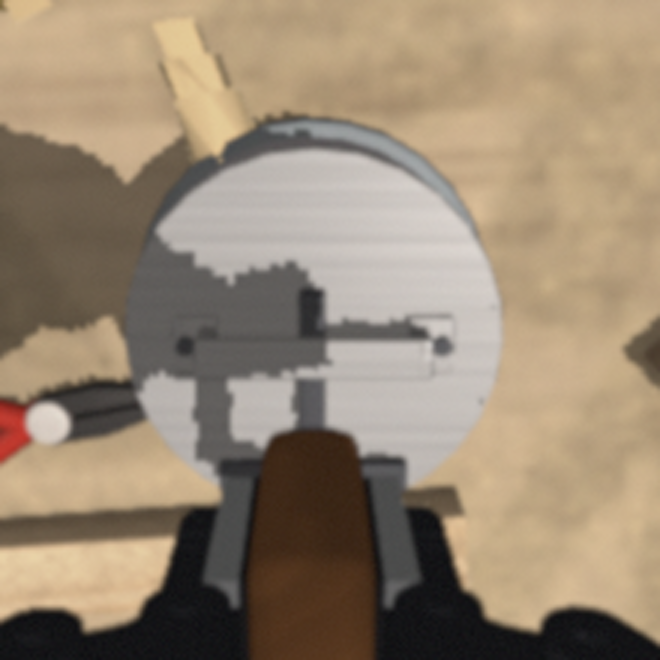

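View pics/side5.png

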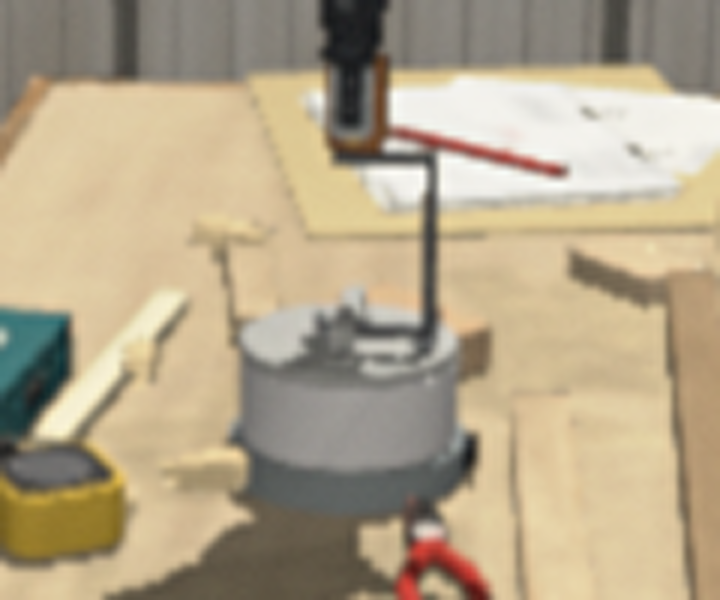

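```bash
python3 -m pendant '[[[0,0,-0.01,0,0,0,255],[0,0,-0.016,0,0,0,255],[0,0,-0.02,0,0,0,255],[0,0,-0.024,0,0,0,255],[0,0,-0.028,0,0,0,255],[0,0,-0.031,0,0,0,255],[0,0,-0.031,0,0,0,255],[0,0,-0.031,0,0,0,255],[0,0,-0.031,0,0,0,255]]]' 
python3 look.py t6; python3 ana.py t6 98; python3 -c "
from h import *
print(r.sense()['torque'])"
```

```text
t: 11.37
position: [567.3, -286.0, 202.9]
orientation: [[0.99, 0.138, 0.002], [0.138, -0.99, 0.005], [0.002, -0.004, -1.0]]
force: [-0.4, -0.2, -6.4]
width: 17.3
11.3667 [ 567.32 -285.96  202.89] [-0.39 -0.23 -6.39] 17.344190843512337
[[ 0.99  0.14  0.  ]
 [ 0.14 -0.99  0.  ]
 [ 0.   -0.   -1.  ]]
toe/lip tool 63 [ 17.3    0.58 103.96] [ 13.02  -3.01 102.28] [ 18.62   4.19 111.43]
strap tool 1291 ((-2.940023422241211, -1.1965904235839844), (42.59089279174805, 68.54826354980469), 19.751296997070312) medz 99.14265845909162 103.79985985541308 [-25.19 -34.81 100.76] [ 18.62  34.84 109.  ]
strap world ((564.4213256835938, -284.7070007324219), (68.56553649902344, 42.58931350708008)) yaw 7.662180160425687
flange n 7916 [-0.01  0.05  1.  ] tilt deg 3.1037307820185576 z 81.6999476794427
[ 0.04757885 -0.06090526 -0.01013891]
```

View pics/t6.png

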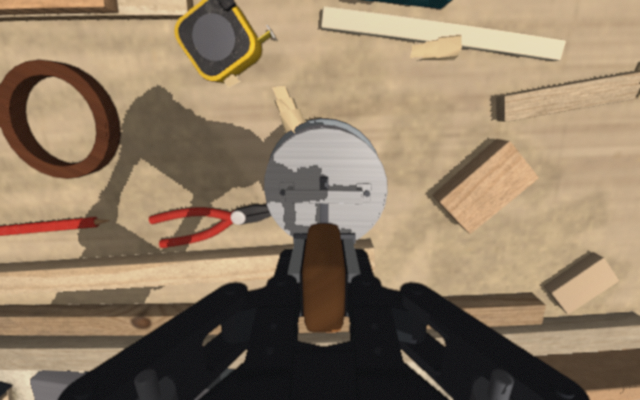

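The lid tilted about 3° with the +y edge staying down, so +y is the heavy side. I'll lower it, then shift the toe 11 mm to +y.

```bash
python3 -m pendant '[[[0,0,0.004,0,0,0,255],[0,0,0.008,0,0,0,255],[0,0,0.013,0,0,0,255],[0,0,0.018,0,0,0,255],[0,0,0.02,0,0,0,255],[0,0,0.02,0,0,0,255],[0,0,0.02,0,0,0,255],[0,-0.01,0.02,0,0,0,255],[0,-0.024,0.02,0,0,0,255],[0,-0.036,0.02,0,0,0,255],[0,-0.036,0.02,0,0,0,255],[0,-0.036,0.02,0,0,0,255]]]' 
python3 look.py t7; python3 ana.py t7 96
```

```text
t: 12.42
position: [565.9, -274.9, 197.1]
orientation: [[0.99, 0.138, 0.002], [0.138, -0.99, 0.004], [0.003, -0.004, -1.0]]
force: [-0.0, -0.5, -1.9]
width: 17.4
12.4167 [ 565.9  -274.87  197.14] [-0.02 -0.52 -1.95] 17.4218202074067
[[ 0.99  0.14  0.  ]
 [ 0.14 -0.99  0.  ]
 [ 0.   -0.   -1.  ]]
toe/lip tool 61 [ 17.37   0.59 103.89] [ 13.17  -3.03 101.94] [ 18.67   4.2  112.65]
strap tool 1146 ((6.489212989807129, 12.355218887329102), (23.864774703979492, 70.07706451416016), 0.14552249014377594) medz 96.41552838843303 100.69219499564535 [ -5.42 -22.71  98.76] [ 18.46  47.37 105.24]
strap world ((574.2437133789062, -285.7580261230469), (23.86598014831543, 70.06851196289062)) yaw 6.890717150627782
flange n 8254 [0. 0. 1.] tilt deg 0.02881094445882526 z 78.60735516974458
```

```bash
python3 -m pendant '[[[0,0,-0.004,0,0,0,255],[0,0,-0.008,0,0,0,255],[0,0,-0.012,0,0,0,255],[0,0,-0.016,0,0,0,255],[0,0,-0.02,0,0,0,255],[0,0,-0.023,0,0,0,255],[0,0,-0.023,0,0,0,255],[0,0,-0.023,0,0,0,255],[0,0,-0.023,0,0,0,255]]]' 
python3 look.py t8; python3 ana.py t8 100
```

```text
t: 13.22
position: [565.8, -275.1, 203.7]
orientation: [[0.99, 0.138, 0.002], [0.138, -0.99, 0.005], [0.002, -0.004, -1.0]]
force: [-0.1, -1.3, -8.1]
width: 17.3
13.2167 [ 565.83 -275.07  203.73] [-0.05 -1.28 -8.09] 17.250497527938155
[[ 0.99  0.14  0.  ]
 [ 0.14 -0.99  0.  ]
 [ 0.   -0.   -1.  ]]
toe/lip tool 61 [ 17.37   0.58 103.76] [ 13.14  -3.03 101.45] [ 18.49   4.2  112.2 ]
strap tool 1305 ((1.76910400390625, 11.24660873413086), (66.64073944091797, 41.897342681884766), 64.24720001220703) medz 100.27135174531787 103.42699072755833 [-24.92 -22.92 100.94] [ 18.49  46.5  107.71]
strap world ((569.3006591796875, -285.4907531738281), (41.888607025146484, 66.6477279663086)) yaw 9.16056453128066
flange n 8218 [0. 0. 1.] tilt deg 0.250428293520937 z 82.59070426464909
```

```bash
python3 -m pendant '[[[0,0,-0.004,0,0,0,255],[0,0,-0.012,0,0,0,255],[0,0,-0.024,0,0,0,255],[0,0,-0.042,0,0,0,255],[0,0,-0.062,0,0,0,255],[0,0,-0.082,0,0,0,255],[0,0,-0.102,0,0,0,255],[0,0,-0.12,0,0,0,255],[0,0,-0.134,0,0,0,255],[0,0,-0.144,0,0,0,255],[0,0,-0.15,0,0,0,255],[0,0,-0.15,0,0,0,255]]]' 
python3 look.py t9; python3 ana.py t9 142
```

```text
t: 14.27
position: [565.9, -275.3, 249.3]
orientation: [[0.99, 0.138, 0.002], [0.138, -0.99, 0.004], [0.003, -0.004, -1.0]]
force: [0.2, -0.3, -7.9]
width: 17.8
14.2667 [ 565.86 -275.33  249.3 ] [ 0.25 -0.26 -7.86] 17.835972484995253
[[ 0.99  0.14  0.  ]
 [ 0.14 -0.99  0.  ]
 [ 0.   -0.   -1.  ]]
toe/lip tool 62 [ 17.3    0.58 103.93] [ 13.62  -3.02 102.1 ] [ 18.58   4.21 111.66]
strap tool 845 ((1.7357664108276367, 11.485727310180664), (67.0540771484375, 42.2972297668457), 63.9744873046875) medz 145.18038982915112 104.11006777093246 [-25.3  -22.95 103.15] [ 18.58  46.68 111.24]
strap world ((569.40087890625, -286.0221252441406), (42.29918670654297, 67.05804443359375)) yaw 11.96681482441392
flange n 7273 [0. 0. 1.] tilt deg 0.13569645103325295 z 127.96707917267858
```

View pics/t9.png

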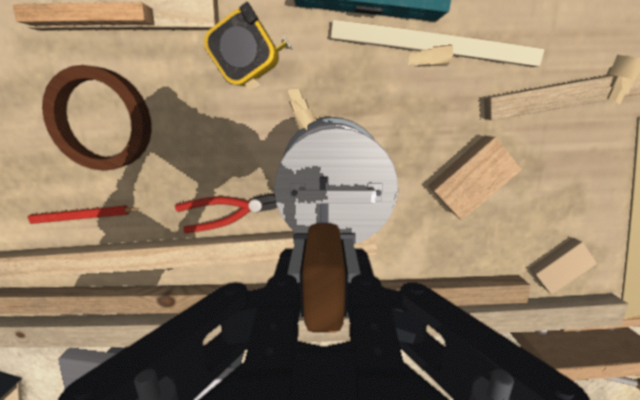

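```bash
python3 -m pendant '[[[0.001,-0.005,0,0,0,0,255],[0.004,-0.02,0,0,0,0,255],[0.01,-0.05,0,0,0,0,255],[0.02,-0.1,0,0,0,0,255],[0.032,-0.16,0,0,0,0,255],[0.045,-0.22,0,0,0,0,255],[0.06,-0.285,0,0,0,0,255],[0.074,-0.35,0,0,0,0,255],[0.087,-0.41,0,0,0,0,255],[0.098,-0.46,0,0,0,0,255],[0.104,-0.495,0,0,0,0,255],[0.107,-0.513,0,0,0,0,255]]]' 
python3 look.py u1; python3 ana.py u1 146 578 -130
python3 - <<'E'
from h import *
np.set_printoptions(precision=2,suppress=True)
z=np.load("pics/u1.npz"); s=dict(position=z["p"],orientation=z["o"])
P,u,v=cloud("wrist",z["d"],s)
t=(abs(P[:,2]-22.4)<3)&(np.hypot(P[:,0]-589,P[:,1]-27)<75); Q=P[t]; print("rest",len(Q),cv2.minEnclosingCircle(Q[:,:2].astype(np.float32)),Q.min(0),Q.max(0))
t=(P[:,2]>110)&(P[:,2]<135)&(v<235); Q=P[t]; print("lid",cv2.minEnclosingCircle(Q[:,:2].astype(np.float32)))
E
```

```text
t: 15.32
position: [576.3, -115.8, 249.8]
orientation: [[0.99, 0.14, 0.002], [0.14, -0.99, 0.005], [0.003, -0.005, -1.0]]
force: [-0.6, -0.1, -7.6]
width: 17.3
15.3167 [ 576.29 -115.77  249.81] [-0.58 -0.07 -7.58] 17.303641424393263
[[ 0.99  0.14  0.  ]
 [ 0.14 -0.99  0.01]
 [ 0.   -0.   -1.  ]]
toe/lip tool 62 [ 17.38   0.59 104.11] [ 13.09  -3.01 102.15] [ 18.52   4.18 111.76]
strap tool 1306 ((1.947378158569336, 11.227951049804688), (66.35355377197266, 41.998313903808594), 63.79600143432617) medz 146.19274333301018 103.55039602649597 [-25.13 -22.89 101.  ] [ 18.52  46.7  107.82]
strap world ((580.0059204101562, -126.06271362304688), (41.981929779052734, 66.35696411132812)) yaw 10.158637076079039
flange n 7955 [ 0.   -0.01  1.  ] tilt deg 0.7325077906250624 z 128.49263024060704
rest 3516 ((589.9484252929688, 26.90343475341797), 66.22315979003906) [524.23 -38.81  19.42] [654.82  91.73  25.24]
lid ((579.00537109375, -126.50006103515625), 59.454036712646484)
```

View pics/u1.png

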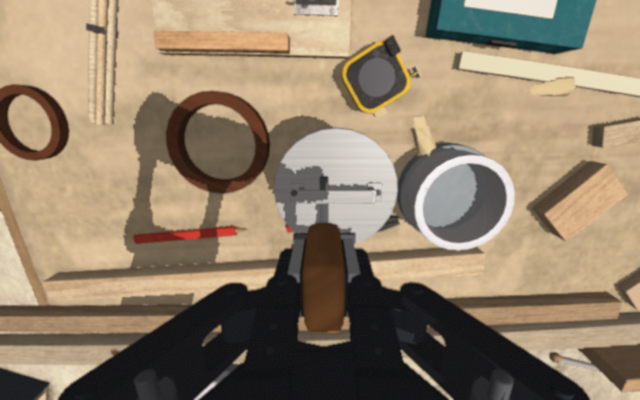

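```bash
python3 -m pendant '[[[0.001,-0.005,0,0,0,0,255],[0.004,-0.02,0,0,0,0,255],[0.01,-0.05,0,0,0,0,255],[0.02,-0.1,0,0,0,0,255],[0.032,-0.155,0,0,0,0,255],[0.045,-0.215,0,0,0,0,255],[0.06,-0.275,0,0,0,0,255],[0.074,-0.34,0,0,0,0,255],[0.087,-0.4,0,0,0,0,255],[0.098,-0.45,0,0,0,0,255],[0.104,-0.485,0,0,0,0,255],[0.107,-0.501,0,0,0,0,255]]]' 
python3 -m pendant '[[[0,0,0,0,0,0,255],[0,0,0,0,0,0,255]]]'
python3 look.py u2; python3 ana.py u2 146 590 27
cat > rl.py <<'E'
from h import *
import sys
np.set_printoptions(precision=2,suppress=True)
z=np.load(f"pics/{sys.argv[1]}.npz"); s=dict(position=z["p"],orientation=z["o"]); zt=float(sys.argv[2])
P,u,v=cloud("wrist",z["d"],s)
t=(abs(P[:,2]-zt)<5)&(v<235)&(np.hypot(P[:,0]-590,P[:,1]-27)<85); Q=P[t]; c,R=cv2.minEnclosingCircle(Q[:,:2].astype(np.float32)); print("lid",c,R)
d=np.array([589.7-c[0],26.9-c[1],0]); print("delta tool",d@z["o"])
im=z["im"]; save(sys.argv[1]+"c.png",im,(200,60,460,280),3)
E
python3 rl.py u2 128.5
```

```text
t: 16.37
position: [587.0, 39.1, 250.6]
orientation: [[0.99, 0.142, 0.002], [0.142, -0.99, 0.006], [0.003, -0.006, -1.0]]
force: [-0.0, -1.0, -7.7]
width: 17.6
t: 16.53
position: [587.0, 38.8, 250.5]
orientation: [[0.99, 0.142, 0.002], [0.142, -0.99, 0.006], [0.003, -0.005, -1.0]]
force: [0.5, -0.6, -7.7]
width: 17.4
16.5333 [586.98  38.82 250.55] [ 0.52 -0.6  -7.67] 17.358145455813613
[[ 0.99  0.14  0.  ]
 [ 0.14 -0.99  0.01]
 [ 0.   -0.01 -1.  ]]
toe/lip tool 63 [ 17.36   0.59 104.07] [ 13.17  -3.01 102.27] [ 18.5    4.2  112.41]
strap tool 1447 ((62.59813690185547, -109.06986999511719), (51.069923400878906, 337.51373291015625), 28.82098388671875) medz 146.94718579006354 103.5733369892486 [ -25.41 -248.28  101.13] [161.69  46.86 110.11]
strap world ((633.6812744140625, 156.25611877441406), (337.52734375, 51.07037353515625)) yaw -22.86422451531642
flange n 8187 [ 0. -0.  1.] tilt deg 0.31333027256787793 z 129.33682692185286
lid (589.8565063476562, 28.08449363708496) 59.47555923461914
delta tool [-0.32  1.15 -0.01]
```

View pics/u2.png

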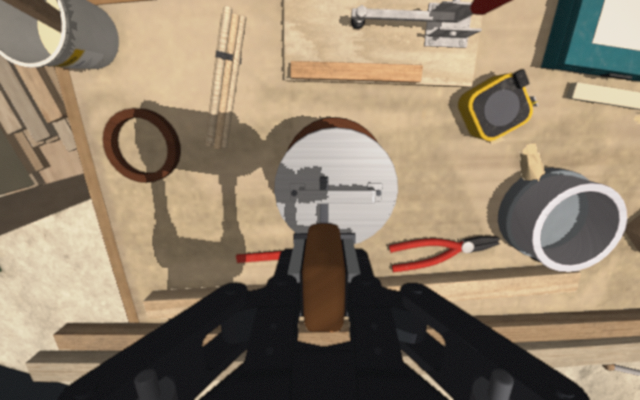

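```bash
python3 -m pendant '[[[0,0.001,0.005,0,0,0,255],[0,0.002,0.018,0,0,0,255],[0,0.004,0.04,0,0,0,255],[0,0.004,0.07,0,0,0,255],[0,0.004,0.105,0,0,0,255],[0,0.004,0.14,0,0,0,255],[0,0.004,0.175,0,0,0,255],[0,0.004,0.205,0,0,0,255],[0,0.004,0.23,0,0,0,255],[0,0.004,0.245,0,0,0,255],[0,0.004,0.25,0,0,0,255],[0,0.004,0.25,0,0,0,255]]]' 
python3 look.py u3; python3 ana.py u3 72 590 27; python3 rl.py u3 54
```

```text
t: 17.58
position: [587.2, 37.7, 175.2]
orientation: [[0.99, 0.141, 0.001], [0.141, -0.99, 0.005], [0.002, -0.005, -1.0]]
force: [-0.4, 0.5, -7.8]
width: 17.3
17.5833 [587.18  37.66 175.19] [-0.45  0.53 -7.78] 17.299984363071626
[[ 0.99  0.14  0.  ]
 [ 0.14 -0.99  0.01]
 [ 0.   -0.01 -1.  ]]
toe/lip tool 63 [ 17.32   0.59 104.  ] [ 13.08  -3.02 101.89] [ 18.55   4.23 112.06]
strap tool 1770 ((26.805492401123047, 8.395111083984375), (105.42466735839844, 583.9923706054688), 17.20512580871582) medz 71.35907149057273 103.45913571824356 [ -32.55 -263.58  100.9 ] [162.57 300.36 108.81]
strap world ((615.0360717773438, 33.706512451171875), (584.0147705078125, 105.42442321777344)) yaw -5.253904739713639
flange n 8259 [0. 0. 1.] tilt deg 0.22378337394130252 z 54.07124459028942
lid (589.9104614257812, 26.74027442932129) 59.35643005371094
delta tool [-0.19 -0.19  0.  ]
```

View pics/u3c.png

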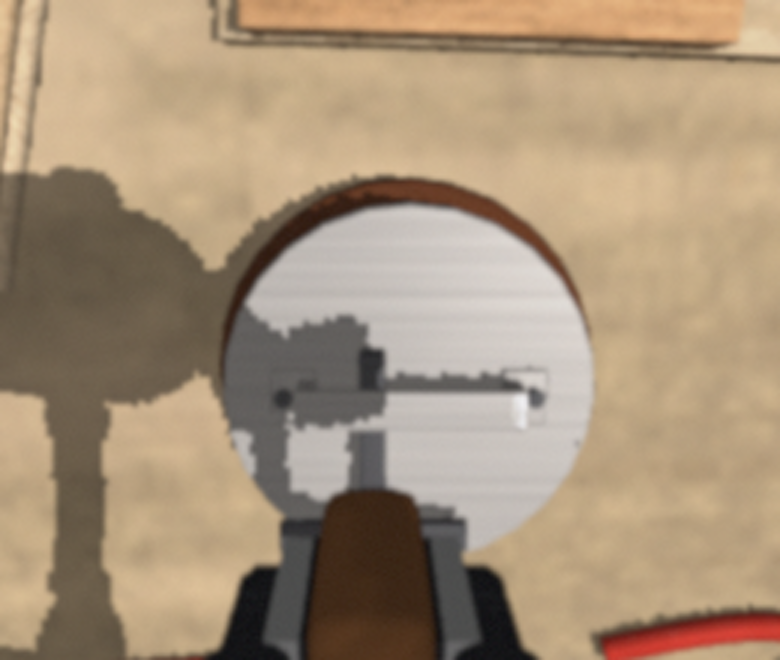

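```bash
python3 -m pendant '[[[0,0,0.008,0,0,0,255],[0,0,0.02,0,0,0,255],[0,0,0.032,0,0,0,255],[0,0,0.044,0,0,0,255],[0,0,0.054,0,0,0,255],[0,0,0.062,0,0,0,255],[0,0,0.067,0,0,0,255],[0,0,0.067,0,0,0,255],[0,0,0.067,0,0,0,255]]]' 
python3 look.py u4; python3 ana.py u4 52 590 27; python3 rl.py u4 34
```

```text
t: 18.38
position: [587.4, 37.8, 155.7]
orientation: [[0.99, 0.141, 0.002], [0.141, -0.99, 0.005], [0.003, -0.005, -1.0]]
force: [0.7, 0.7, -7.4]
width: 17.4
18.3833 [587.41  37.77 155.69] [ 0.73  0.67 -7.41] 17.407915932900007
[[ 0.99  0.14  0.  ]
 [ 0.14 -0.99  0.01]
 [ 0.   -0.01 -1.  ]]
toe/lip tool 62 [ 17.13   0.59 103.91] [ 13.34  -3.04 102.31] [ 18.51   4.24 112.91]
strap tool 1947 ((67.49179077148438, 17.745025634765625), (185.80894470214844, 566.5706176757812), 1.6052031517028809) medz 52.05150373731061 103.49316668821453 [ -32.46 -263.68   98.18] [162.77 299.03 109.43]
strap world ((656.949462890625, 30.3111572265625), (185.8036651611328, 566.5877075195312)) yaw -0.04218472991396271
flange n 8179 [0. 0. 1.] tilt deg 0.13329093301989028 z 34.573269712045196
lid (590.1232299804688, 26.67891502380371) 59.55110168457031
delta tool [-0.39 -0.28  0.  ]
```

```bash
python3 -m pendant '[[[0,0,0.003,0,0,0,255],[0,0,0.006,0,0,0,255],[0,0,0.009,0,0,0,255],[0,0,0.012,0,0,0,255],[0,0,0.015,0,0,0,255],[0,0,0.018,0,0,0,255],[0,0,0.022,0,0,0,255],[0,0,0.027,0,0,0,255],[0,0,0.032,0,0,0,255],[0,0,0.032,0,0,0,255],[0,0,0.032,0,0,0,255]]]' 
python3 look.py u5; python3 ana.py u5 48 590 27; python3 rl.py u5 30
```

```text
t: 19.35
position: [587.5, 37.8, 146.3]
orientation: [[0.99, 0.141, 0.003], [0.141, -0.99, 0.005], [0.003, -0.005, -1.0]]
force: [0.2, -0.6, -2.3]
width: 17.2
19.35 [587.52  37.81 146.35] [ 0.24 -0.64 -2.28] 17.244523350106835
[[ 0.99  0.14  0.  ]
 [ 0.14 -0.99  0.01]
 [ 0.   -0.01 -1.  ]]
toe/lip tool 63 [ 17.35   0.59 103.79] [ 13.19  -3.02 102.12] [ 18.55   4.22 111.87]
strap tool 1544 ((79.53433227539062, 21.768646240234375), (176.19223022460938, 560.2457275390625), 5.00017786026001) medz 48.29320754900925 97.94356602689227 [ -30.56 -252.94   92.95] [156.17 295.09 104.  ]
strap world ((669.5859985351562, 28.038238525390625), (176.19143676757812, 560.2530517578125)) yaw 14.690828356758137
flange n 8311 [0. 0. 1.] tilt deg 0.02705662138463686 z 30.62163357556614
lid (590.5941162109375, 26.90744972229004) 59.59380340576172
delta tool [-0.89 -0.12 -0.  ]
```

View pics/u5c.png

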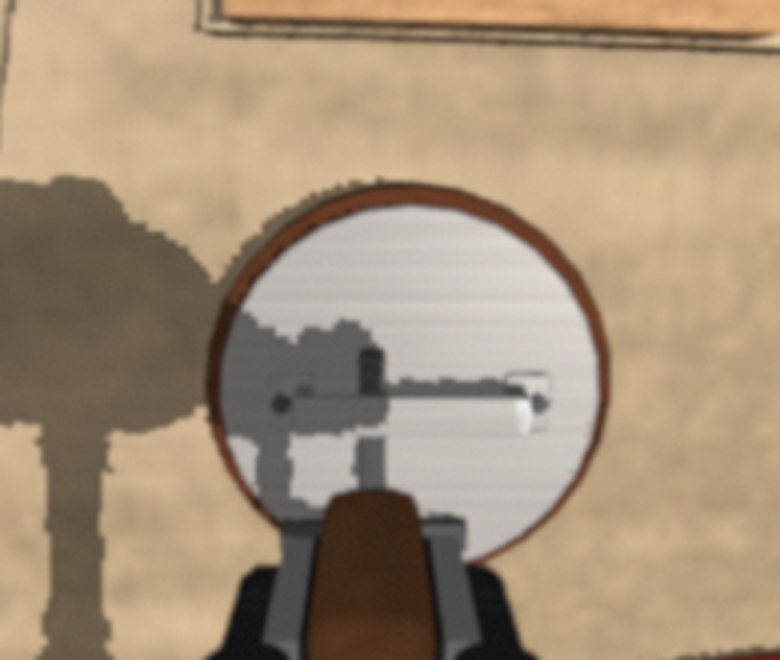

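```bash
python3 -m pendant '[[[0,0,0.001,0,0,0,255],[-0.02,0,0.001,0,0,0,255],[-0.04,0,0.001,0,0,0,255],[-0.06,0,0.001,0,0,0,255],[-0.08,0,0.001,0,0,0,255],[-0.1,0,0.001,0,0,0,255],[-0.12,0,0.001,0,0,0,255]]]' 
python3 look.py u6; python3 rl.py u6 30;python3 ana.py u6 48 590 27
```

```text
t: 19.98
position: [551.2, 32.6, 146.1]
orientation: [[0.99, 0.141, 0.003], [0.141, -0.99, 0.005], [0.004, -0.005, -1.0]]
force: [-0.7, 0.2, -1.6]
width: 17.0
19.9833 [551.2   32.62 146.13] [-0.7   0.21 -1.55] 16.972724750029066
[[ 0.99  0.14  0.  ]
 [ 0.14 -0.99  0.01]
 [ 0.   -0.   -1.  ]]
lid (578.7767333984375, 29.75466537475586) 71.47782897949219
delta tool [10.41  4.37  0.02]
toe/lip tool 65 [ 17.23   0.59 104.  ] [ 13.15  -3.02 102.33] [ 21.29   9.74 114.  ]
strap tool 1888 ((15.792190551757812, 138.38778686523438), (279.5992736816406, 184.22801208496094), 65.30175018310547) medz 48.301745269475106 97.78101486383085 [-30.24 -23.17  92.82] [156.37 283.95 101.54]
strap world ((586.646240234375, -101.61788940429688), (184.23199462890625, 279.5900573730469)) yaw 4.528345158771759
flange n 10962 [0. 0. 1.] tilt deg 0.06563111662951877 z 30.603282561918082
```

View pics/u6c.png

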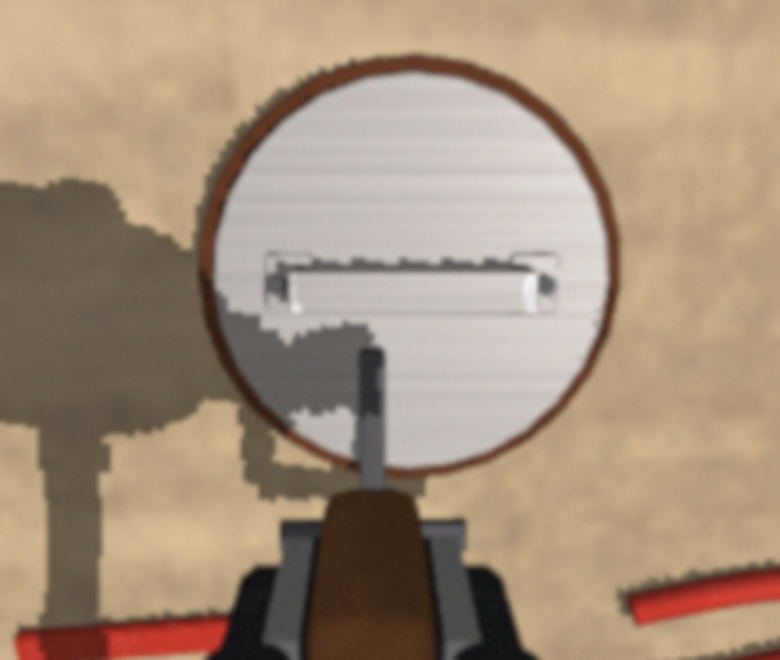

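```bash
python3 -m pendant '[[[-0.01,0,-0.03,0,0,0,255],[-0.03,0,-0.1,0,0,0,255],[-0.03,0,-0.2,0,0,0,255],[-0.03,-0.05,-0.25,0,0,0,255],[-0.033,-0.14,-0.25,0,0,0,255],[-0.033,-0.24,-0.25,0,0,0,255],[-0.033,-0.34,-0.25,0,0,0,255],[-0.033,-0.44,-0.25,0,0,0,255],[-0.033,-0.53,-0.25,0,0,0,255],[-0.033,-0.58,-0.25,0,0,0,255],[-0.033,-0.6,-0.25,0,0,0,255],[-0.033,-0.6,-0.25,0,0,0,255]]]' 
python3 look.py w1
python3 - <<'E'
from h import *
im,d=r.get_image("top"); save("topw1.png",im,(130,140,440,280),2.5)
E
```

```text
t: 21.03
position: [514.8, 210.0, 222.7]
orientation: [[0.99, 0.143, 0.003], [0.143, -0.99, 0.006], [0.003, -0.005, -1.0]]
force: [0.0, -0.4, -1.7]
width: 17.6
21.0333 [514.84 209.99 222.66] [ 0.04 -0.44 -1.71] 17.593514648294594
[[ 0.99  0.14  0.  ]
 [ 0.14 -0.99  0.01]
 [ 0.   -0.01 -1.  ]]
```

View pics/w1.png

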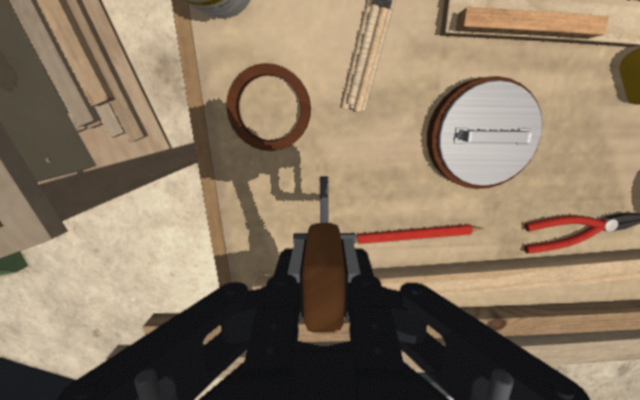

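View pics/topw1.png

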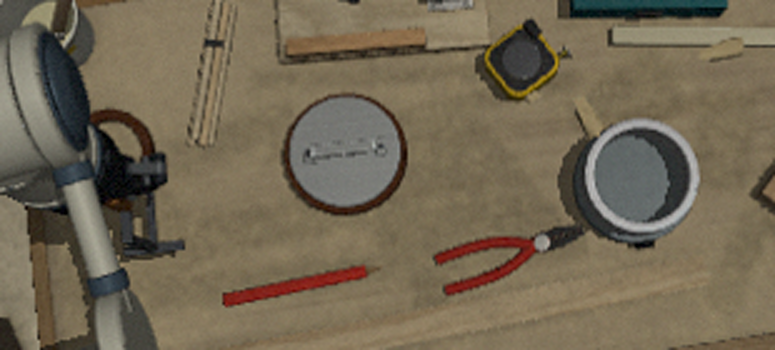

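```bash
python3 -m pendant '[[[0,0,0.03,0,0,0,255],[0,0,0.09,0,0,0,255],[0,0,0.16,0,0,0,255],[0,0,0.23,0,0,0,255],[0,0,0.29,0,0,0,255],[0,0,0.33,0,0,0,255],[0,0,0.347,0,0,0,255],[0,0,0.35,0,0,0,255],[0,0,0.35,0,0,0,255],[0,0,0.35,0,0,0,255]]]' 
```

```text
t: 21.97
position: [516.3, 208.7, 118.9]
orientation: [[0.99, 0.141, 0.005], [0.14, -0.99, 0.005], [0.006, -0.005, -1.0]]
force: [-0.3, -0.9, -2.6]
width: 17.1
```

```bash
python3 -m pendant '[[[0,0,0.004,0,0,0,255],[0,0,0.008,0,0,0,255],[0,0,0.012,0,0,0,255],[0,0,0.015,0,0,0,255],[0,0,0.015,0,0,0,255],[0,0,0.015,0,0,0,255]]]'; python3 look.py w2
python3 - <<'E'
from h import *
im,d=r.get_image("side"); save("sidew2.png",im,(230,190,390,320),4.5)
E
```

```text
t: 22.47
position: [516.2, 208.8, 114.3]
orientation: [[0.99, 0.141, 0.005], [0.141, -0.99, 0.005], [0.005, -0.005, -1.0]]
force: [-0.1, -0.7, -2.9]
width: 17.3
22.4667 [516.23 208.83 114.34] [-0.1  -0.69 -2.94] 17.285242807868126
[[ 0.99  0.14  0.  ]
 [ 0.14 -0.99  0.01]
 [ 0.01 -0.   -1.  ]]
```

View pics/sidew2.png

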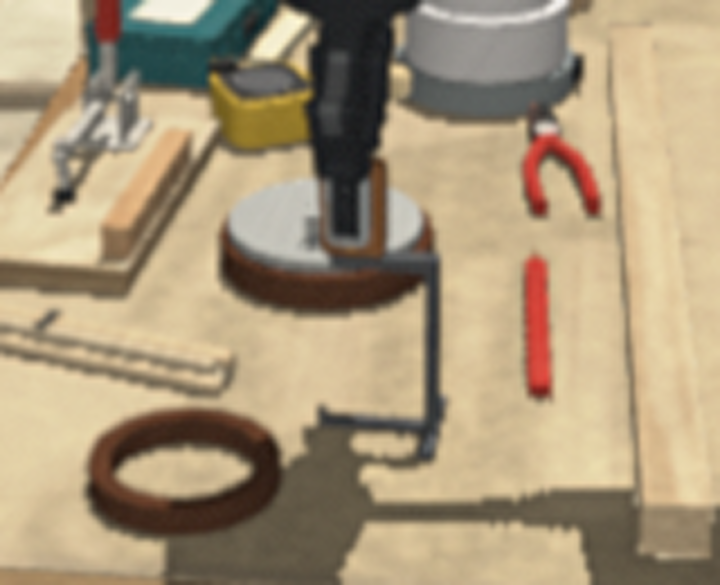

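Still hanging just above the bench (force −2.9 N). I'll creep down by small steps.

```bash
python3 -m pendant '[[[0,0,0.002,0,0,0,255],[0,0,0.003,0,0,0,255],[0,0,0.003,0,0,0,255],[0,0,0.003,0,0,0,255]]]'
```

```text
t: 22.9
position: [516.4, 208.8, 113.7]
orientation: [[0.99, 0.141, 0.005], [0.141, -0.99, 0.006], [0.006, -0.005, -1.0]]
force: [-0.6, 0.7, -1.3]
width: 17.3
```

```bash
python3 -m pendant '[[[0,0,0.001,0,0,0,255],[0,0,0.002,0,0,0,255],[0,0,0.002,0,0,0,255],[0,0,0.002,0,0,0,255]]]'
```

```text
t: 23.23
position: [516.5, 208.9, 113.7]
orientation: [[0.99, 0.141, 0.006], [0.141, -0.99, 0.006], [0.006, -0.005, -1.0]]
force: [-1.0, -1.2, 3.2]
width: 17.3
```

```bash
python3 -m pendant '[[[0,0,0,0,0,0,200],[0,0,0,0,0,0,170],[0,0,0,0,0,0,120],[0,0,0,0,0,0,60],[0,0,0,0,0,0,0],[0,0,0,0,0,0,0],[0,0,0,0,0,0,0],[0,0,0,0,0,0,0]]]'; python3 look.py w3
```

```text
t: 23.9
position: [516.5, 208.9, 113.6]
orientation: [[0.99, 0.141, 0.006], [0.141, -0.99, 0.006], [0.006, -0.005, -1.0]]
force: [-0.3, -0.3, 0.4]
width: 85.1
23.9 [516.52 208.88 113.64] [-0.32 -0.28  0.42] 85.14617078141772
[[ 0.99  0.14  0.01]
 [ 0.14 -0.99  0.01]
 [ 0.01 -0.   -1.  ]]
```

View pics/w3.png

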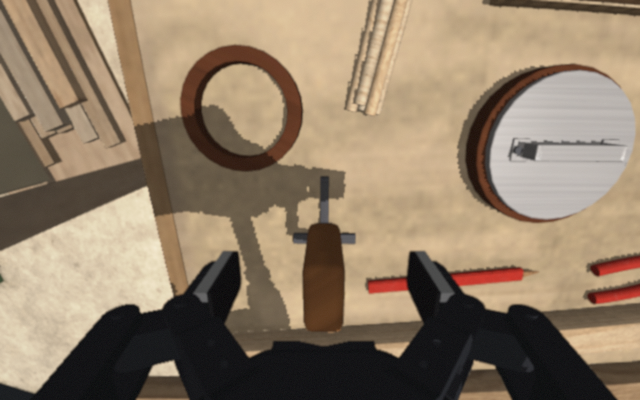

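Lifter stands free between the open fingers; withdraw straight up.

```bash
python3 -m pendant '[[[0,0,-0.04,0,0,0,0],[0,0,-0.12,0,0,0,0],[0,0,-0.22,0,0,0,0],[0,0,-0.32,0,0,0,0],[0,0,-0.42,0,0,0,0],[0,0,-0.48,0,0,0,0],[0,0,-0.5,0,0,0,0],[0,0,-0.5,0,0,0,0],[0,0,-0.5,0,0,0,0]]]'; python3 look.py w4
python3 - <<'E'
from h import *
np.set_printoptions(precision=2,suppress=True)
im,d=r.get_image("side"); save("sidew4.png",im,(200,150,420,320),3.5)
z=np.load("pics/w4.npz"); s=dict(position=z["p"],orientation=z["o"])
P,u,v=cloud("wrist",z["d"],s)
t=(abs(P[:,2]-30.5)<3)&(np.hypot(P[:,0]-590,P[:,1]-27)<62); Q=P[t]; print("lid",cv2.minEnclosingCircle(Q[:,:2].astype(np.float32)),Q[:,2].mean(),Q[:,2].std())
n=np.linalg.svd(Q-Q.mean(0),full_matrices=False)[2][2];print("tilt",np.degrees(np.arccos(abs(n[2]))))
t=(P[:,2]>150)&(P[:,2]<160)&(np.hypot(P[:,0]-515,P[:,1]-208)<40);Q=P[t];print("grip top",cv2.minAreaRect(Q[:,:2].astype(np.float32)),Q[:,2].mean(),np.ptp(Q[:,2]))
r.get_image("top")
for q,zz in [("tape_measure_c",22),("block_c",14),("pencil_c",0)]:
    o=r.landmark_of("top",q)[0]; print(q,o["score"],o["location"],atz("top",o["location"][1],o["location"][0],zz))
E
```

```text
t: 24.7
position: [515.6, 208.0, 263.0]
orientation: [[0.99, 0.141, 0.005], [0.141, -0.99, 0.006], [0.006, -0.005, -1.0]]
force: [0.1, 0.1, -0.4]
width: 85.1
24.7 [515.57 207.99 262.98] [ 0.08  0.09 -0.36] 85.1472032072745
[[ 0.99  0.14  0.01]
 [ 0.14 -0.99  0.01]
 [ 0.01 -0.   -1.  ]]
lid ((590.3885498046875, 27.096403121948242), 60.00795364379883) 30.455063958819217 0.8495357081356759
tilt 0.02298405377645777
grip top ((515.84619140625, 208.388427734375), (34.05957794189453, 17.68650245666504), 7.49841833114624) 154.78117341589564 7.303739581694003
tape_measure_c 0.88 [162.4, 342.2] [ 702.12 -170.01   22.  ]
block_c 0.97 [208.5, 450.3] [ 585.34 -469.92   14.  ]
pencil_c 0.17 [199.2, 265.2] [597.25  36.94   0.  ]
```

View pics/sidew4.png

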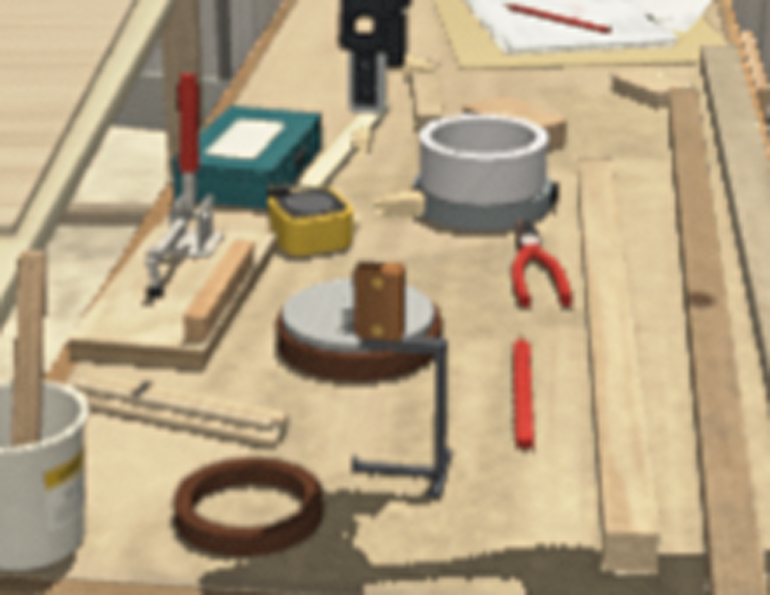

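View pics/w4.png

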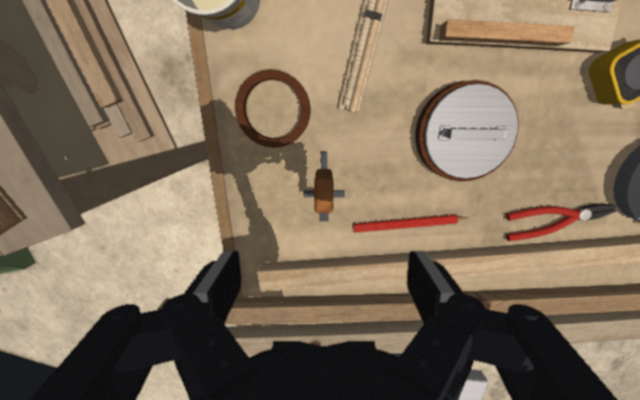

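```bash
python3 -c "
from station import r
print(r.job_done(), r.sense()['t'])"
```

```text
the job is handed in; nothing more can be done
the job is handed in; nothing more can be done
```

The lid is in the larger wooden rest, the lifter is standing on the bench again, and I handed the job in at about 25 s of the 72 s allowed.

**What I did**
- I gripped the lifter by its wooden grip and slid the toe under the strap at its middle.
- A 3 mm test lift tilted the lid 3.1°, with the +y edge staying down, so +y is the heavy side.
- I moved the toe 11.7 mm to +y. The lid then hung level, and the highest tilt I measured while carrying it was 0.7°.
- I lowered it into the rest, unhooked the lifter and stood it about 0.2 m from the rest.

**Last checks**
- **Lid:** the flange top read 30.5 mm against 30 mm nominal, tilted 0.02° and about 1 mm off the rest's centre.
- **Lifter:** it stands upright with its top at 155 mm and its toe clear of everything. The gripper is open and 107 mm above it.
- **Forces:** the wrist force stayed under about 9 N at every reading.
- **Bystanders:** they look unmoved in the pictures. In the last top view the detector put the tape measure 5 mm and the block 8 mm from where it first had them. I took that as detector scatter, as nothing went near either.
- **Pencil:** the detector's last fix failed (score 0.17, placed on the lid). The side and wrist pictures show the pencil where it was.

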